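# Ready the phone wash bath

### The job

Get the little wash bath ready: shut its drain by turning the brass key a quarter turn, square across its pipe, pressing it down into its taper all the while you turn, so that it is well down and holds by itself. Fetch the mesh basket out of the middle of the box stack, put the upper box back squarely on the lower one, and lay the basket and every white phone housing flat and side by side on the bath's wire floor, nothing on top of another. Turn the thermostat dial to its long mark as well, in any order, keep the basket and the box level, and leave the other things where they lie.

Things in the scene. Friction and masses are not known exactly. Their poses are not given: they have to be found in the camera images.
- bath_floor (a point): open tank of the fixed aluminium wash bath: inside 180 mm (x of this point) by 250 mm (its y), with a wire floor 50 mm below the rim. The point is the centre of the wire floor's upper side, 65 mm above the board; its axes are the bath's. The rim is 115 mm above the board, walls 12 mm thick. Console with the dial at the -y end, drain pipe and cock at the +y end
- bath: the whole bath; origin on the board under the tank's centre, axes as bath_floor. The tank's outside spans x -102 to 102 and y -137 to 137 mm, the console y -227 to -137 mm, 105 mm high
- key_wing (a point): wing of the brass key of the drain's tapered plug cock: upright axis 70 mm off the bath's +y end wall; the pipe runs along the bath's y. The wing is 60 long (x of this point) x 10 thick (y) x 32 mm high; the point is on the axis, 10 mm below its top edge, 114.5 mm above the board while the key is up. The cock's body below it is 39 mm across, its top 74 mm above the board
- key_turn (a joint): angle of the key, rad, growing clockwise seen from above: 0 = wing along the pipe (open), 1.571 = wing square across the pipe (shut). No stop at shut; it can turn from -0.25 to 2.3. Turning takes about 0.4 N m
- key_depth (a joint): how far the key is down in its taper, m: 0 = loose and high, 0.006 = fully down; over 0.004 it holds. Friction taper: not turning, it jams against some 30 N; while turning it goes down (up to 12 mm per rad of turn) under a push growing to about 10 N at 6 mm. Turned unpressed it climbs out; left alone it stays
- dial_bar (a point): thermostat dial on the console's top, upright axis: black skirt 50 mm across, 5 mm high, with a bar grip 46 long (x of this point; the white pointer line is at its +x end) x 13 wide (y) x 30 mm high. The point is on the axis, 10 mm below the bar's top and 130 mm above the board; the console's top is 105 mm above the board
- dial (a joint): angle of the dial, rad, growing clockwise seen from above, from 0 to 4.4; it stays where it is left (about 0.05 N m). The printed scale round it has ticks every 0.40 rad from 0; the long, thick mark lies at 2.40
- box_low_mid (a point): lower parts box of the stack: closed plastic box with a flat lid, 120 long (its x) x 58 wide (its y) x 28 mm high, about 250 g, on the board; the point is its centre, 14 mm above its underside
- basket_mid (a point): lidded steel mesh basket of small parts, 116 long (its x) x 60 wide (its y) x 28 mm high, about 180 g, lying on the lower box, under the upper box; the point is its centre
- box_up_mid (a point): upper parts box, same size as the lower one, about 150 g, lying on the basket; the point is its centre
- dish: bystander: round green ceramic dish, 88 mm across, 24 mm high; origin at the centre of its underside
- pry_bar: bystander: flat steel pry bar, 190 mm long (its x), 17 mm wide, 6 mm thick; origin at the middle of its underside
- pick: bystander: purple plastic opening pick, 67 mm long (its x), 28 mm wide, 4 mm thick
- bottle: bystander: white plastic bottle, 60 mm across, 150 mm high, standing at the back; origin at the centre of its underside
- driver: bystander: screwdriver, 170 mm long, lying along its x; at the back
- housing0_mid (a point): white plastic phone housing, a flat slab 106 long (its x) x 48 wide (its y) x 13 mm thick; the point is its centre, 6.5 mm above its underside. It may be absent. A light part (about 60 g)
- housing1_mid (a point): white plastic phone housing, a flat slab 106 long (its x) x 48 wide (its y) x 13 mm thick; the point is its centre, 6.5 mm above its underside. It may be absent. A light part (about 60 g)
- housing2_mid (a point): white plastic phone housing, a flat slab 106 long (its x) x 48 wide (its y) x 13 mm thick; the point is its centre, 6.5 mm above its underside. It may be absent. A light part (about 60 g)
Not all that is in view belongs to the job. What is shaped like the part that bears box_up_mid but purple or red is not meant.

How it is judged (in metres and radians):
On the way, in this order (a step that is already met when the one before it is completed fails the run):
1. the drain key is being turned while it is pressed down into its taper (velocity of joint key_turn above 0.03 rad/s and value of joint key_depth above 0.002 m and value of joint key_turn below 1.72 rad), for 0.1 s.
2. the drain key is shut, seated and let go (value of joint key_turn between 1.421 and 1.721 rad and value of joint key_depth above 0.0035 m and velocity of joint key_turn between -0.02 and 0.02 rad/s and distance between the grasp point and key_wing above 0.03 m), for 0.3 s.
At the end, for the whole second after the job is handed in: Key within 0.15 rad of square across and over 4 mm down; dial within 0.14 rad of the long mark; basket and all housings present flat (0.2 rad) on the bath's wire floor, none on another; upper box on the lower, centres within 15 mm, parallel within 0.2 rad (value of joint key_turn between 1.421 and 1.721 rad and value of joint key_depth above 0.0035 m and value of joint dial between 2.26 and 2.54 rad and x of basket_mid in the frame of bath_floor between -0.09 and 0.09 m and y of basket_mid in the frame of bath_floor between -0.125 and 0.125 m and z of basket_mid in the frame of bath_floor between 0.008 and 0.02 m and angle between basket_mid's own z axis and vertical below 0.2 rad and x of housing0_mid in the frame of bath_floor between -0.09 and 0.09 m and y of housing0_mid in the frame of bath_floor between -0.125 and 0.125 m and z of housing0_mid in the frame of bath_floor between 0.0005 and 0.0125 m and (angle between housing0_mid's own z axis and vertical below 0.2 rad or angle between housing0_mid's own z axis and vertical above 2.94 rad) and x of housing1_mid in the frame of bath_floor between -0.09 and 0.09 m and y of housing1_mid in the frame of bath_floor between -0.125 and 0.125 m and z of housing1_mid in the frame of bath_floor between 0.0005 and 0.0125 m and (angle between housing1_mid's own z axis and vertical below 0.2 rad or angle between housing1_mid's own z axis and vertical above 2.94 rad) and x of housing2_mid in the frame of bath_floor between -0.09 and 0.09 m and y of housing2_mid in the frame of bath_floor between -0.125 and 0.125 m and z of housing2_mid in the frame of bath_floor between 0.0005 and 0.0125 m and (angle between housing2_mid's own z axis and vertical below 0.2 rad or angle between housing2_mid's own z axis and vertical above 2.94 rad) and horizontal distance between box_up_mid and box_low_mid below 0.015 m and z of box_up_mid in the frame of box_low_mid between 0.022 and 0.034 m and angle between the x axis of box_up_mid and the x axis of box_low_mid, either way round below 0.2 rad and angle between box_low_mid's own z axis and vertical below 0.1 rad and height (world z) of box_low_mid below 0.02 m); the robot touches nothing.
It fails at once if a bystander (dish, pry bar, pick, bottle, screwdriver) is shifted by more than 3 cm (distance of any of dish, pry_bar, pick, bottle, driver from where it was at the start of the episode above 0.03 m).
It fails at once if the mesh basket is tipped by more than 45 degrees (angle between basket_mid's own z axis and vertical above 0.8 rad).
It fails at once if the upper parts box is tipped by more than 45 degrees (angle between box_up_mid's own z axis and vertical above 0.8 rad).
Of housing0, housing1, housing2 only 1 to 3 are there at a start; the rules pass over those that are not, and their reading is None.
At some moment in a run one of housing0, housing1, housing2 may be knocked a few centimetres aside while the robot is not near it.
It also fails if it takes over 210 s, if anything falls off the work surface, if the arm or the gripper's body presses on something with over 40 N, if the wrist force passes 120 N, or if a joint passes its speed limit or range.

### The arm

A 6-joint arm with a two-finger parallel gripper is mounted at the origin on the work surface. World frame = base frame: x ahead of the robot, y to its left, z up, the work surface at z = 0. Lengths are in mm, angles in rad, forces in N, time in s.
With the tool pointing down it reaches from about 300 to 775 mm from the base axis. Payload 14.6 kg.
Tool frame: the origin (TCP) lies between the finger pads; the fingertips stand 17 mm ahead of it and the grasp point (between the pads) lies 2 mm behind it (manip.tip_reach is the distance from the TCP to the fingertips, in mm); z points along the fingers, y is the line along which they close (so a half turn about z gives the same grasp; the last joint's range is limited). The gripper opens to 94 mm and grips with 3 to 60 N. Pads are 16 mm wide; open, the fingers measure 119 mm over their backs; the gripper's body (75 mm by 177 mm) begins 78 mm behind the grasp point.
Start: joints at [1.211, 0.3, 1.521, -0, 1.321, -0.067], TCP at [158.746, 526.582, 222.446] pointing down, gripper open.
Joint ranges: [-3.03, 3.03], [-0.79, 2.21], [0.23, 2.52], [-1.04, 4.18], [0, 3.07], [-2.55, 2.55]. Speed limits (rad/s): [2.22, 2.22, 2.57, 3.14, 3.14, 3.14].

### API

Orientations are given as [roll, pitch, yaw] about the fixed x, y, z axes, in that order (R = Rz(yaw) Ry(pitch) Rx(roll)).
In Python, from cell import manip, viewer gives the robot as it stands.
- The arm moves only by the tool apply_moves, never from a script. Its argument "moves" is a list of rows, each a list of 3 entries, a list of its own where there are three numbers: the shift along the tool's x, y, z each as a share of 0.25 m, from -1 to 1, then the turn, a rotation vector about the tool's x, y, z each as a share of pi rad, from -1 to 1, then the closure, from 0 (fully open) to 1 (shut). In form: [[[dx, dy, dz], [wx, wy, wz], grip], ...]. A call has 1 to 12 rows; each row is the pose to reach, as a shift and turn from the pose commanded when the call began, along the tool's axes at that moment, turning the shorter way round; what a row does not reach only later rows make up. A row lasts 1/12 s, in which the tool goes at most 41.7 mm and 7.16 degrees, less where a joint would pass 70% of its speed; a pose out of reach is approached as far as the arm can. A call with a number of a shift or a turn outside -1 to 1 is refused whole. A call with a gripper value outside its range is refused whole. The fingers move at their own pace and stop on an object; "squeeze" is the grip in N (left out, the last holds). Time passes only in rows, so rows that repeat a pose let the fingers close. It gives the time, the measured TCP pose, the force, the opening and the grip force at its end, in the units of the state.
- manip.read_state(): the state, without advancing time (a new reading comes with each control period).
- viewer.camera(name): name is "scene" or "top"; returns the picture (420x560x3 uint8, blue, green, red); there is no depth.
- viewer.camera_info(name): a dict with "camera_matrix" (3x3 intrinsics, pixels), "R" (3x3) and "t" (3): a world point X has camera coordinates R X + t. Camera axes: x right, y down, z forward; pixel columns grow to the right and rows downward; lengths in mm; the calibration is good to about 2 mm. A picture is of the moment at which its call begins. camera_info takes no time and is no camera call.
- manip.sign_off(): hands the job in; it is judged then, once.
The state is a dict: "clock": time; "joints": joint angles; "qd": joint speeds; "effort": joint torques, N m; "eef_pos": TCP position; "eef_rot": TCP orientation; "wrist_force": force on the tool from outside, world axes, zero at the start; "moment": the same for the moment, N m; "finger_gap": finger opening in mm; "finger_force": force on a finger pad.
Only numpy, scipy, OpenCV 4.12 (cv2) and the standard library are available. Lean on these libraries where they do the work, as an engineer would, in place of code of your own. Each camera call takes 0.05 s, during which the arm holds its last target. There are 200 camera calls.

## Working session

There is one attempt and no reset: what is moved stays moved. The work goes in short steps, Python scripts to look and compute and a tool call to move; the robot and the scene stay as the last step left them, time stands still between calls to the robot, and variables do not carry over. Pictures are saved under pics/ and viewed, at most 14 in all, crops included, and the job is handed in when it is done.

Besides the shell and the picture viewer there is one more tool, called after "Request:" in YAML: its name, and indented under it one key for each argument. apply_moves: Moves the arm, as the interface text tells. Shift numbers are shares of 0.25 m and turn numbers shares of pi rad, none past 1 either way. Its arguments: {"type":"object","properties":{"moves":{"type":"array"},"squeeze":{"type":"number"}},"required":["moves"]}

```bash
ls; mkdir -p pics
python3 - <<'E'
from cell import manip, viewer
import cv2
print(manip.read_state())
for n in("scene","top"):
    im=viewer.camera(n); cv2.imwrite(f"pics/{n}0.png",im); i=viewer.camera_info(n); print(n,i)
    cv2.imwrite(f"pics/{n}0b.png",cv2.resize(im,(800,600),interpolation=cv2.INTER_CUBIC))
E
```

```text
pics
{'clock': 0.0, 'joints': array([ 1.21141899e+00,  3.00472897e-01,  1.52158907e+00, -3.35606500e-06,
        1.32066714e+00, -6.65907542e-02]), 'qd': array([ 1.53998610e-03,  3.14069018e-04, -1.12956819e-03, -7.08796277e-05,
       -4.06450267e-03, -1.70497559e-03]), 'effort': array([ 1.85030731e-03, -5.31810451e+01, -3.52742565e+01,  7.09202746e-02,
        2.43278418e-02, -1.22214001e-04]), 'eef_pos': array([158.656416  , 526.37048391, 221.88194638]), 'eef_rot': array([-3.14045850e+00, -7.23777826e-05,  2.84880686e+00]), 'wrist_force': array([-0.46383588, -0.59883991, -0.54703362]), 'moment': array([-0.02624098,  0.01410431,  0.00225726]), 'finger_force': 0.0, 'finger_gap': 93.94338006493231}
scene {'camera_matrix': array([[485.69175643,   0.        , 274.34318474],
       [  0.        , 485.69175643, 209.1634671 ],
       [  0.        ,   0.        ,   1.        ]]), 'R': array([[ 0.40330455,  0.91502142,  0.00901368],
       [ 0.62594337, -0.2686786 , -0.73212479],
       [-0.66748808,  0.30091132, -0.68111089]]), 't': array([-345.3806161 , -263.43807734, 1847.82303754])}
top {'camera_matrix': array([[489.49891417,   0.        , 275.65691473],
       [  0.        , 489.49891417, 216.27213249],
       [  0.        ,   0.        ,   1.        ]]), 'R': array([[-0.02801669, -0.99959638, -0.00470641],
       [-0.99287947,  0.02837316, -0.11569499],
       [ 0.11578183,  0.00143151, -0.99327364]]), 't': array([ 120.33232424,  575.43094842, 1492.87504625])}
```

View pics/top0b.png

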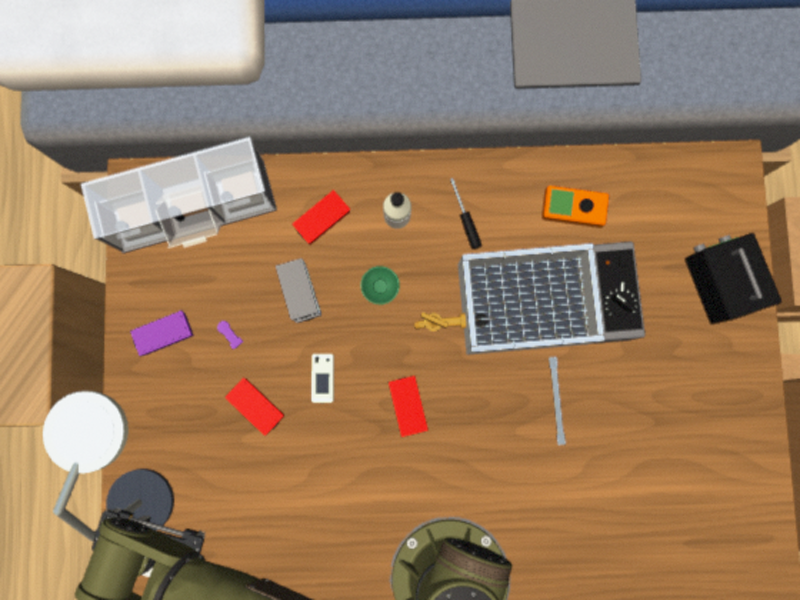

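View pics/scene0b.png

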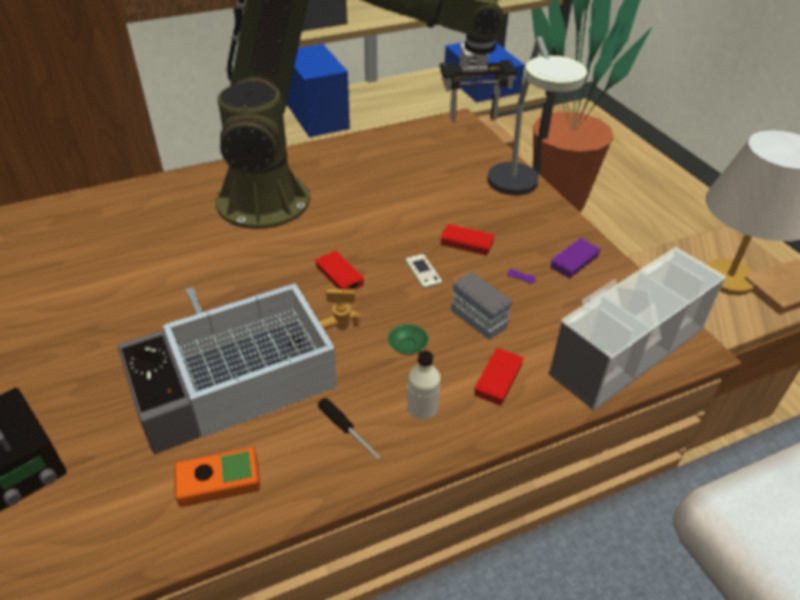

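The top picture, at 800x600 scale, shows:
- grey stack (298,290)
- white housing (321,378)
- red look-alike boxes (320,217), (255,406), (408,406), and a purple one (160,332)
- bath (550,297), key (440,321), dial (621,298)
- bystanders: dish (380,285), pick (229,334), bottle (397,208), driver (466,212), pry bar (557,400)

The stack I want is the grey one. Next I check close crops and the bin for hidden housings.

```bash
cat > h.py <<'E'
import numpy as np, cv2
from cell import manip, viewer
from scipy.spatial.transform import Rotation as Ro
I={n:viewer.camera_info(n) for n in("scene","top")}
def proj(n,X):
    i=I[n]; c=np.atleast_2d(X)@i["R"].T+i["t"]; p=c@i["camera_matrix"].T; return p[:,:2]/p[:,2:]
def ray(n,uv,z):  # pixel to plane z
    i=I[n]; d=i["R"].T@np.linalg.inv(i["camera_matrix"])@np.array([*uv,1.]); C=-i["R"].T@i["t"]
    return C+d*(z-C[2])/d[2]
def crop(n,c,w,h,f,name,im=None):
    im=viewer.camera(n) if im is None else im; x,y=int(c[0]-w/2),int(c[1]-h/2)
    o=cv2.resize(im[y:y+h,x:x+w],None,fx=f,fy=f,interpolation=cv2.INTER_CUBIC); cv2.imwrite("pics/"+name,o); return o
E
python3 - <<'E'
from h import *
t=cv2.imread("pics/top0.png"); s=cv2.imread("pics/scene0.png")
def g(im,x,y,w,h,f): return cv2.resize(im[y:y+h,x:x+w],None,fx=f,fy=f,interpolation=cv2.INTER_CUBIC)
# bath crop: top x285..465,y160..260 ; 
a=g(t,285,162,176,92,4.5)[:, :800]
b=g(t,170,170,110,120,2.6); c=g(t,55,90,150,90,3)
o=np.zeros((600,800,3),np.uint8); o[:a.shape[0],:a.shape[1]]=a[:,:800]
cv2.imwrite("pics/c1.png",a)
d=g(t,180,170,90,120,5); e=g(s,300,160,170,130,2.9)[:, :350]
m=np.zeros((600,800,3),np.uint8); m[:,:450]=d; e=g(s,270,160,100,90,3.5); m[:315,450:800]=e; f=g(t,55,90,140,90,2.5); m[320:545,450:800]=f
cv2.imwrite("pics/c2.png",m)
E
```

```text
(no output)
```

View pics/c1.png

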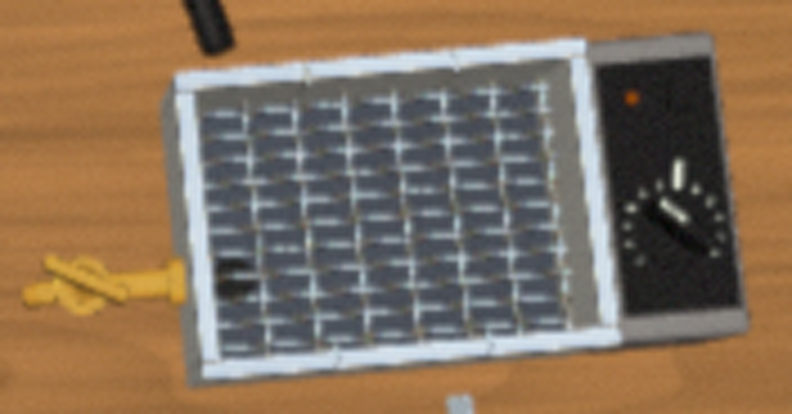

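View pics/c2.png

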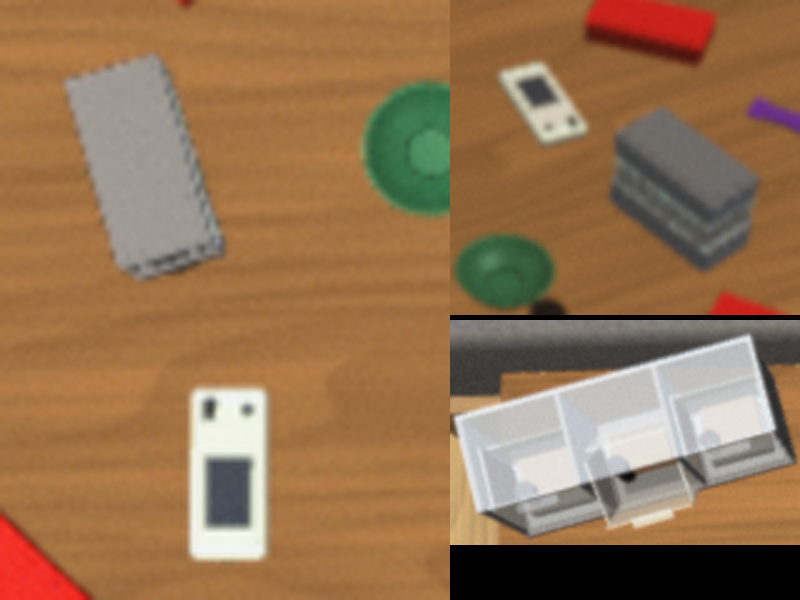

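The crops show the wing at (48,262)–(123,297), so the key stands partly turned (about 0.5 rad). The dial's pointer line is at upper left near (672,210), and the long mark is at (679,172). The stack is grey and there is one white housing; the bin holds only white cards or trays in its windows and no housing slab. Now I fit the poses.

```bash
cat >> h.py <<'E'
from scipy.optimize import least_squares
def fit(n,px,L,W,z,x0,free=False):
    """px: 4 corners in order (+,+),(+,-),(-,-),(-,+) of rect L(x) W(y); returns x,y,yaw"""
    px=np.array(px,float); S=np.array([[1,1],[1,-1],[-1,-1],[-1,1]])*[L/2,W/2]
    def pts(p): c,s=np.cos(p[2]),np.sin(p[2]); return np.c_[S@np.array([[c,s],[-s,c]])+p[:2],np.full(4,z)]
    r=least_squares(lambda p:(proj(n,pts(p))-px).ravel(),x0); return r.x,np.abs(r.fun).max()
E
python3 - <<'E'
from h import *
for n in I: print(n,"cam",-I[n]["R"].T@I[n]["t"])
k=lambda L,f,o:[np.array(p)/f+o for p in L]
A=np.array([285,162]); B=np.array([180,170])
# bath: +x up, +y left
c=k([(175,75),(585,40),(618,345),(203,378)],4.5,A)
b,e=fit("top",[c[0],c[1],c[2],c[3]],204,274,115,[500,0,0]); print("bath",b,e)
# inner
def toW(p,z=0): c_,s=np.cos(b[2]),np.sin(b[2]); return np.array([b[0]+c_*p[0]-s*p[1],b[1]+s*p[0]+c_*p[1],z])
print("key axis",toW((0,207)))
w=[ray("top",q,124.5) for q in k([(48,262),(123,297)],4.5,A)]; print("wing",w,(w[0]+w[1])/2)
d=w[1]-w[0]; print("wing dir deg",np.degrees(np.arctan2(d[1],d[0])), "pipe dir", np.degrees(b[2])+90)
for nm,q,z in [("pipe",(25,293),60),("dial ptr a",(660,200),140),("ptr b",(688,220),140),("bar a",(645,200),140),("bar b",(712,250),140),("long",(679,172),105),("long in",(679,187),105),("t0",(640,262),105),("t11",(715,254),105),("t2",(626,226),105),("t10",(723,236),105)]:
    P=ray("top",k([q],4.5,A)[0],z); r=P[:2]-b[:2]; print(nm,P.round(1),"bath",(np.cos(b[2])*r[0]+np.sin(b[2])*r[1]).round(1),(-np.sin(b[2])*r[0]+np.cos(b[2])*r[1]).round(1))
# housing x axis: long, up in image
c=k([(190,388),(266,390),(266,560),(190,558)],5,B); print("hous",fit("top",c,106,48,13,[450,200,0]))
c=k([(65,80),(157,55),(213,245),(118,265)],5,B); print("stack top",fit("top",c,120,58,84,[600,250,0.2]))
E
```

```text
scene cam [1537.59074752 -310.78037363 1068.8159903 ]
top cam [ 401.85708678  101.81989288 1549.97423836]
bath [ 5.84729028e+02 -1.83714918e+02  5.20795120e-02] 0.6152845500796502
key axis [573.95344194  23.0044254    0.        ]
wing [array([554.70335806,  45.62508224, 124.5       ]), array([530.46232147,  -2.30817229, 124.5       ])] [542.58283977  21.65845497 124.5       ]
wing dir deg -116.82685632581607 pipe dir 92.9839362340156
pipe [540.9  59.4  60. ] bath -31.1 245.1
dial ptr a [ 582.  -349.6  140. ] bath -11.4 -165.5
ptr b [ 568.5 -366.7  140. ] bath -25.8 -181.9
bar a [ 582.3 -339.9  140. ] bath -10.6 -155.9
bar b [ 548.6 -380.8  140. ] bath -46.3 -195.0
long [ 604.8 -374.5  105. ] bath 10.1 -191.6
long in [ 594.8 -373.9  105. ] bath 0.1 -190.4
t0 [ 545.7 -344.9  105. ] bath -47.4 -159.0
t11 [ 549.6 -394.6  105. ] bath -46.1 -208.8
t2 [ 569.8 -337.2  105. ] bath -22.9 -152.5
t10 [ 561.3 -400.7  105. ] bath -34.7 -215.5
hous (array([ 4.33008545e+02,  2.64754189e+02, -2.26824948e-02]), np.float64(0.2746480295967615))
stack top (array([6.21608890e+02, 3.08577035e+02, 2.56593187e-01]), np.float64(0.7687720771344573))
```

```bash
cat >> h.py <<'E'
def go(x,y,z,yaw):
    s=manip.read_state(); R=Ro.from_euler("xyz",s["eef_rot"]); T=Ro.from_euler("xyz",[np.pi,0,yaw])
    d=R.inv().apply(np.array([x,y,z])-s["eef_pos"])/250; w=(R.inv()*T).as_rotvec()/np.pi
    print("d",d.round(4),"w",w.round(4),"rows",max(np.linalg.norm(d)*250/41.7,np.linalg.norm(w)*180/7.16).round(1))
E
python3 -c "
from h import *
go(350,275,230,2.0); go(542.6,21.7,165,1.103)"
```

```text
d [-1.0229 -0.742  -0.0314] w [-3.000e-04  1.000e-04  2.702e-01] rows 7.6
d [-2.053  -1.4894  0.2293] w [-2.000e-04  3.000e-04  5.557e-01] rows 15.3
```

Request:
apply_moves:
  moves:
    - [[-1,-0.74,0],[0,0,0.27],0]
    - [[-1,-0.74,0],[0,0,0.27],0]
    - [[-1,-0.74,0],[0,0,0.27],0]
    - [[-1,-0.74,0],[0,0,0.27],0]
    - [[-1,-0.74,0],[0,0,0.27],0]
    - [[-1,-0.74,0],[0,0,0.27],0]
    - [[-1,-0.74,0],[0,0,0.27],0]
    - [[-1,-0.74,0],[0,0,0.27],0]
    - [[-1,-0.74,0],[0,0,0.27],0]
    - [[-1,-0.74,0],[0,0,0.27],0]
  squeeze: 55

```text
clock: 0.93
eef_pos: [345.0, 276.7, 222.3]
eef_rot: [-3.141, -0.0, 1.999]
wrist_force: [-0.2, 0.2, 0.2]
finger_gap: 93.9
finger_force: 0.0
```

```bash
python3 -c "
from h import *
go(542.6,21.7,165,1.103)"
```

```text
d [-1.256   0.2959  0.2293] w [-1.000e-04  0.000e+00  2.851e-01] rows 7.9
```

Request:
apply_moves:
  moves:
    - [[-1,0.236,0.1],[0,0,0.285],0]
    - [[-1,0.236,0.1],[0,0,0.285],0.3]
    - [[-1,0.236,0.1],[0,0,0.285],0.3]
    - [[-1,0.236,0.1],[0,0,0.285],0.3]
    - [[-1,0.236,0.1],[0,0,0.285],0.3]
    - [[-1,0.236,0.1],[0,0,0.285],0.3]
    - [[-1,0.236,0.1],[0,0,0.285],0.3]
    - [[-1,0.236,0.1],[0,0,0.285],0.3]
    - [[-1,0.236,0.1],[0,0,0.285],0.3]

```text
clock: 1.68
eef_pos: [502.1, 75.6, 197.0]
eef_rot: [-3.141, 0.0, 1.108]
wrist_force: [-0.6, -0.0, -0.4]
finger_gap: 65.9
finger_force: 0.0
```

```bash
python3 -c "
from h import *
go(542.6,21.7,165,1.103);go(542.6,21.7,114,1.103)
i=viewer.camera('top');s=viewer.camera('scene')
a=cv2.resize(i[190:270,250:350],(600,480),interpolation=2)
print(proj('scene',[542.6,21.7,114]))
cv2.imwrite('pics/s1.png',np.hstack([a[:300,:400]*0+cv2.resize(i[200:260,270:350],(400,300),interpolation=2),cv2.resize(s[175:250,190:290],(400,300),interpolation=2)]))
"
```

```text
d [-0.1207  0.2413  0.128 ] w [-0.0003  0.0001  0.0015] rows 1.8
d [-0.1207  0.2415  0.332 ] w [-0.0003  0.0001  0.0015] rows 2.6
[[238.06240055 204.66759662]]
```

View pics/s1.png

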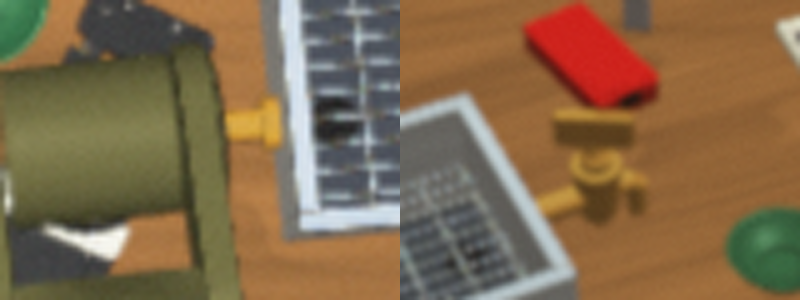

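The scene view shows the wing centre at (238.5,206.7), against a predicted (238,205), so the fit holds. Now I descend and grip.

Request:
apply_moves:
  moves:
    - [[-0.12,0.241,0.12],[0,0,0],0.3]
    - [[-0.12,0.241,0.12],[0,0,0],0.3]
    - [[-0.12,0.241,0.12],[0,0,0],0.5]
    - [[-0.12,0.241,0.23],[0,0,0],0.5]
    - [[-0.12,0.241,0.332],[0,0,0],0.5]
    - [[-0.12,0.241,0.332],[0,0,0],0.5]
    - [[-0.12,0.241,0.332],[0,0,0],1]
    - [[-0.12,0.241,0.332],[0,0,0],1]
    - [[-0.12,0.241,0.332],[0,0,0],1]
    - [[-0.12,0.241,0.332],[0,0,0],1]
    - [[-0.12,0.241,0.332],[0,0,0],1]
    - [[-0.12,0.241,0.332],[0,0,0],1]

```text
clock: 2.78
eef_pos: [543.8, 20.5, 115.3]
eef_rot: [3.138, -0.001, 1.105]
wrist_force: [19.6, -9.6, -11.1]
finger_gap: 10.3
finger_force: 10.8
```

```bash
python3 -c "
from h import *
s=manip.read_state();print(s['wrist_force'],s['moment'],s['finger_gap'],s['eef_pos'],s['eef_rot'])
"
```

```text
[ 19.64097441  -9.5582234  -11.13697851] [-1.92667685 -3.61806157  0.04644458] 10.315725219552707 [543.82800494  20.52137345 115.33059748] [ 3.13847255e+00 -8.97673872e-04  1.10541448e+00]
```

Request:
apply_moves:
  moves:
    - [[0,0.004,0],[0,0,0],1]
    - [[0,0.008,0],[0,0,0],1]
    - [[0,0.008,0],[0,0,0],1]
    - [[0,0.008,0],[0,0,0],1]

```text
clock: 3.12
eef_pos: [544.7, 20.0, 115.2]
eef_rot: [-3.142, -0.001, 1.105]
wrist_force: [-1.8, 0.7, 7.1]
finger_gap: 9.8
finger_force: 55.0
```

Request:
apply_moves:
  moves:
    - [[0,0,0.003],[0,0,0.017],1]
    - [[0,0,0.005],[0,0,0.034],1]
    - [[0,0,0.007],[0,0,0.051],1]
    - [[0,0,0.009],[0,0,0.068],1]
    - [[0,0,0.011],[0,0,0.085],1]
    - [[0,0,0.013],[0,0,0.102],1]
    - [[0,0,0.015],[0,0,0.119],1]
    - [[0,0,0.017],[0,0,0.136],1]
    - [[0,0,0.019],[0,0,0.153],1]
    - [[0,0,0.021],[0,0,0.17],1]

```text
clock: 3.95
eef_pos: [545.2, 19.9, 111.7]
eef_rot: [3.14, -0.002, 0.569]
wrist_force: [-8.8, 0.5, 26.2]
finger_gap: 9.7
finger_force: 55.0
```

Request:
apply_moves:
  moves:
    - [[0,0,0.001],[0,0,0.017],1]
    - [[0,0,0.002],[0,0,0.034],1]
    - [[0,0,0.003],[0,0,0.051],1]
    - [[0,0,0.004],[0,0,0.068],1]
    - [[0,0,0.005],[0,0,0.085],1]
    - [[0,0,0.006],[0,0,0.102],1]
    - [[0,0,0.007],[0,0,0.119],1]
    - [[0,0,0.008],[0,0,0.136],1]
    - [[0,0,0.008],[0,0,0.153],1]
    - [[0,0,0.008],[0,0,0.165],1]
    - [[0,0,0.008],[0,0,0.165],1]
    - [[0,0,0.008],[0,0,0.165],1]

```text
clock: 4.95
eef_pos: [545.2, 19.6, 109.3]
eef_rot: [3.141, -0.002, 0.053]
wrist_force: [-6.4, -1.9, 19.9]
finger_gap: 9.7
finger_force: 55.0
```

Request:
apply_moves:
  moves:
    - [[0,0,-0.003],[0,0,0],1]
    - [[0,0,-0.003],[0,0,0],0.5]
    - [[0,0,-0.003],[0,0,0],0.5]
    - [[0,0,-0.003],[0,0,0],0.5]
    - [[0,0,-0.003],[0,0,0],0.5]
    - [[0,0,-0.1],[0,0,0],0.5]
    - [[0,0,-0.3],[0,0,0],0.5]
    - [[0,0,-0.3],[0,0,0],0.5]
    - [[0,0,-0.3],[0,0,0],0.5]
    - [[0,0,-0.3],[0,0,0],0.5]
    - [[0,0,-0.3],[0,0,0],0.5]
    - [[0,0,-0.3],[0,0,0],0.5]

```text
clock: 5.95
eef_pos: [544.2, 19.9, 180.7]
eef_rot: [-3.141, 0.002, 0.053]
wrist_force: [0.5, -0.3, -0.7]
finger_gap: 46.9
finger_force: 0.0
```

```bash
python3 -c "
from h import *
s=manip.read_state();print(s['wrist_force'],s['finger_gap'],s['eef_pos'],s['eef_rot'])
go(565.7,-368.9,165,0.88)
"
```

```text
[ 0.47201725 -0.34350343 -0.74148977] 46.92903381289178 [544.15399832  19.88338427 180.73504612] [-3.14138338e+00  2.34150227e-03  5.27608980e-02]
d [0.0042 1.5575 0.0626] w [-0.0004  0.0007 -0.2633] rows 9.3
```

Request:
apply_moves:
  moves:
    - [[0,1,0],[0,0,-0.13],0.5]
    - [[0,1,0],[0,0,-0.263],0.5]
    - [[0,1,0],[0,0,-0.263],0.5]
    - [[0,1,0],[0,0,-0.263],0.5]
    - [[0,1,0],[0,0,-0.263],0.5]
    - [[0,1,0],[0,0,-0.263],0.5]
    - [[0,1,0],[0,0,-0.263],0.5]
    - [[0,1,0],[0,0,-0.263],0.5]

```text
clock: 6.62
eef_pos: [557.1, -233.1, 180.6]
eef_rot: [-3.14, 0.001, 0.883]
wrist_force: [-0.1, -0.7, -0.8]
finger_gap: 47.3
finger_force: 0.0
```

Run:
```python
from h import *
i=viewer.camera('top');s=viewer.camera('scene')
go(567,-369.5,165,0.88);go(567,-369.5,129,0.88)
k=cv2.resize(i[205:245,280:340],(600,400),interpolation=2); print(proj('scene',[566,-369,140]))
d=cv2.resize(i[170:240,400:450],(350,490),interpolation=2); cv2.imwrite('pics/d1.png',np.hstack([d[:400],cv2.resize(i[200:250,290:330],(320,400),interpolation=2)]))
```

```text
d [-0.4047  0.3879  0.0633] w [-0.0006  0.0001 -0.0016] rows 3.4
d [-0.4047  0.3882  0.2073] w [-0.0006  0.0001 -0.0016] rows 3.6
[[100.03865719 242.79155434]]
```

View pics/d1.png

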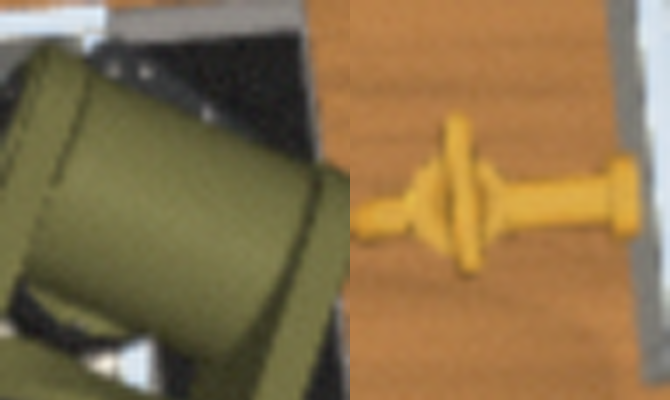

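The key wing now stands square across the pipe: wing (456,118)–(470,270), pipe along (350,225)–(620,195). On to the dial.

Request:
apply_moves:
  moves:
    - [[-0.405,0.388,0],[0,0,0],0.5]
    - [[-0.405,0.388,0],[0,0,0],0.5]
    - [[-0.405,0.388,0],[0,0,0],0.5]
    - [[-0.405,0.388,0],[0,0,0],0.5]
    - [[-0.405,0.388,0.08],[0,0,0],0.5]
    - [[-0.405,0.388,0.2],[0,0,0],0.5]
    - [[-0.405,0.388,0.2],[0,0,0],0.5]
    - [[-0.405,0.388,0.2],[0,0,0],0.5]
    - [[-0.405,0.388,0.2],[0,0,0],1]
    - [[-0.405,0.388,0.2],[0,0,0],1]
    - [[-0.405,0.388,0.2],[0,0,0],1]
    - [[-0.405,0.388,0.2],[0,0,0],1]
  squeeze: 20

```text
clock: 7.72
eef_pos: [568.1, -369.3, 132.6]
eef_rot: [3.141, -0.0, 0.879]
wrist_force: [-0.1, -0.7, 0.4]
finger_gap: 23.7
finger_force: 0.0
```

Request:
apply_moves:
  moves:
    - [[0,0,0],[0,0,0],1]
    - [[0,0,0],[0,0,0],1]
    - [[0,0,0],[0,0,0],1]

```text
clock: 7.97
eef_pos: [567.0, -368.6, 132.4]
eef_rot: [-3.137, -0.0, 0.879]
wrist_force: [-10.9, 8.6, 8.0]
finger_gap: 12.4
finger_force: 20.0
```

Request:
apply_moves:
  moves:
    - [[0,-0.005,0],[0,0,0.02],1]
    - [[0,-0.005,0],[0,0,0.05],1]
    - [[0,-0.005,0],[0,0,0.08],1]
    - [[0,-0.005,0],[0,0,0.11],1]
    - [[0,-0.005,0],[0,0,0.14],1]
    - [[0,-0.005,0],[0,0,0.17],1]
    - [[0,-0.005,0],[0,0,0.2],1]
    - [[0,-0.005,0],[0,0,0.23],1]
    - [[0,-0.005,0],[0,0,0.26],1]
    - [[0,-0.005,0],[0,0,0.29],1]
    - [[0,-0.005,0],[0,0,0.327],1]
    - [[0,-0.005,0],[0,0,0.327],1]

```text
clock: 8.97
eef_pos: [567.0, -369.1, 132.5]
eef_rot: [3.141, -0.0, -0.154]
wrist_force: [0.8, -1.4, 0.7]
finger_gap: 12.8
finger_force: 20.0
```

Request:
apply_moves:
  moves:
    - [[0,0,0],[0,0,0],1]
    - [[0,0,0],[0,0,0],1]
    - [[0,0,0],[0,0,0],0.5]
    - [[0,0,0],[0,0,0],0.5]
    - [[0,0,0],[0,0,0],0.5]
    - [[0,0,-0.1],[0,0,0],0.5]
    - [[0,0,-0.3],[0,0,0],0.5]
    - [[0,0,-0.5],[0,0,0],0.5]
    - [[0,0,-0.5],[0,0,0],0.5]
    - [[0,0,-0.5],[0,0,0],0]
    - [[0,0,-0.5],[0,0,0],0]

```text
clock: 9.88
eef_pos: [567.1, -368.8, 257.5]
eef_rot: [3.141, -0.001, -0.148]
wrist_force: [-1.0, -0.4, -0.7]
finger_gap: 57.1
finger_force: 0.0
```

Run:
```python
from h import *
go(560,-120,250,0.3)
# stack refinement: scene + top fit of 3 layers for top box
go(621,308,180,0.257)
```

```text
d [-0.1746 -0.9803  0.0295] w [ 0.0002 -0.0003 -0.1425] rows 6.0
d [-0.1854 -2.7097  0.3088] w [ 0.0002 -0.0003 -0.1288] rows 16.4
```

Request:
apply_moves:
  moves:
    - [[-0.17,-0.98,0],[0,0,-0.04],0]
    - [[-0.17,-0.98,0],[0,0,-0.04],0]
    - [[-0.17,-0.98,0],[0,0,-0.04],0]
    - [[-0.17,-0.98,0],[0,0,-0.04],0]
    - [[-0.17,-0.98,0],[0,0,-0.04],0]
    - [[-0.17,-0.98,0],[0,0,-0.04],0]
    - [[-0.17,-0.98,0],[0,0,-0.04],0]
    - [[-0.17,-0.98,0],[0,0,-0.04],0]

```text
clock: 10.55
eef_pos: [560.8, -118.4, 255.7]
eef_rot: [-3.141, 0.002, -0.019]
wrist_force: [0.2, -0.9, -0.3]
finger_gap: 94.0
finger_force: 0.0
```

Run:
```python
from h import *
i=viewer.camera('top'); a=cv2.resize(i[170:240,400:470],(400,400),interpolation=2); cv2.imwrite('pics/d2.png',np.hstack([a,cv2.resize(i[170:290,170:290],(400,400),interpolation=2)]))
go(433,180,235,-.0227)
go(433,264.8,60,-.0227)
# housing measure
hsv=cv2.cvtColor(i,cv2.COLOR_BGR2HSV); m=((hsv[...,2]>200)&(hsv[...,1]<50)).astype(np.uint8); m[:,:190]=0;m[:,270:]=0;m[:230]=0;m[310:]=0
print(cv2.minAreaRect(cv2.findNonZero(m)), proj('top',[433,264.75,13]))
```

```text
d [-0.5364 -1.1882  0.0848] w [-0.0001  0.0007  0.0005] rows 7.8
d [-0.542  -1.5271  0.785 ] w [-0.0001  0.0007  0.0005] rows 10.8
((225.0, 264.5), (33.0, 14.0), 90.0) [[225.60176211 264.73408359]]
```

View pics/d2.png

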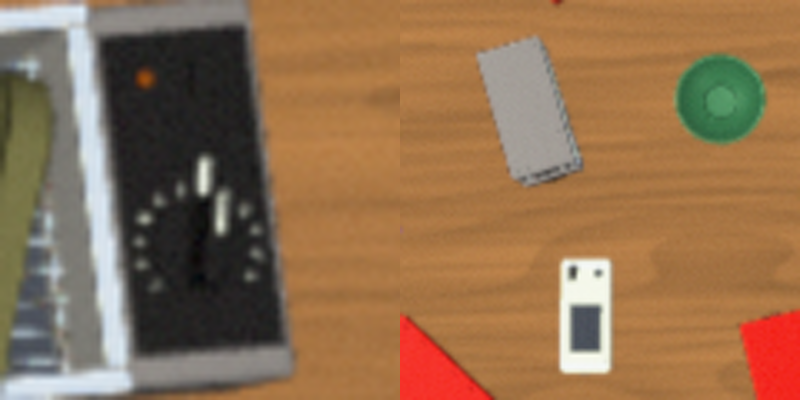

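The dial pointer at (221,213) lies parallel to the direction of the long mark (205,175), allowing for parallax. The housing at (585,315) and the stack are where they were before. Next: the housing.

Request:
apply_moves:
  moves:
    - [[-0.536,-1,0.1],[0,0,0],0]
    - [[-0.536,-1,0.1],[0,0,0],0]
    - [[-0.536,-1,0.1],[0,0,0],0]
    - [[-0.536,-1,0.1],[0,0,0],0]
    - [[-0.536,-1,0.1],[0,0,0],0]
    - [[-0.536,-1,0.1],[0,0,0],0]
    - [[-0.536,-1,0.1],[0,0,0],0]
    - [[-0.536,-1,0.1],[0,0,0],0]
    - [[-0.536,-1,0.1],[0,0,0],0]

```text
clock: 11.35
eef_pos: [432.7, 132.7, 231.5]
eef_rot: [3.141, 0.001, -0.021]
wrist_force: [0.5, -0.5, -1.3]
finger_gap: 93.6
finger_force: 0.0
```

Run:
```python
from h import *
go(433,264,20,-.0227)
```

```text
d [-0.0089 -0.5254  0.8458] w [0.0002 0.0004 0.0005] rows 6.0
```

Request:
apply_moves:
  moves:
    - [[-0.009,-0.525,0.1],[0,0,0],0]
    - [[-0.009,-0.525,0.2],[0,0,0],0]
    - [[-0.009,-0.525,0.3],[0,0,0],0]
    - [[-0.009,-0.525,0.4],[0,0,0],0]
    - [[-0.009,-0.525,0.5],[0,0,0],0]
    - [[-0.009,-0.525,0.65],[0,0,0],0]
    - [[-0.009,-0.525,0.75],[0,0,0],0]
    - [[-0.009,-0.525,0.82],[0,0,0],0]
    - [[-0.009,-0.525,0.846],[0,0,0],0]
    - [[-0.009,-0.525,0.846],[0,0,0],0]
    - [[-0.009,-0.525,0.846],[0,0,0],0.45]
    - [[-0.009,-0.525,0.846],[0,0,0],1]
  squeeze: 15

```text
clock: 12.35
eef_pos: [434.6, 263.7, 21.7]
eef_rot: [-3.141, -0.001, -0.024]
wrist_force: [0.1, 0.5, 0.3]
finger_gap: 83.6
finger_force: 0.0
```

Request:
apply_moves:
  moves:
    - [[0,0,0],[0,0,0],1]
    - [[0,0,0],[0,0,0],1]
    - [[0,0,0],[0,0,0],1]
    - [[0,0,0],[0,0,0],1]
    - [[0,0,0],[0,0,0],1]
    - [[0,0,-0.05],[0,0,0],1]
    - [[0,0,-0.2],[0,0,0],1]
    - [[0,0,-0.35],[0,0,0],1]
    - [[0,0,-0.5],[0,0,0],1]
    - [[0,0,-0.6],[0,0,0],1]
    - [[0,0,-0.6],[0,0,0],1]
    - [[0,0,-0.6],[0,0,0],1]

```text
clock: 13.35
eef_pos: [433.9, 264.2, 171.7]
eef_rot: [-3.14, -0.002, -0.022]
wrist_force: [0.5, -0.2, -1.7]
finger_gap: 47.8
finger_force: 15.0
```

Run:
```python
from h import *
b=[586,-184.5,.052]  # bath
c,s=np.cos(b[2]),np.sin(b[2])
for y in(62,-60): print(y,b[0]-s*y,b[1]+c*y)
go(b[0]-s*62,b[1]+c*62,180,.052)
```

```text
62 582.7774527529073 -122.58380511336105
-60 589.1185941100898 -244.41889827739254
d [ 0.6304  1.5333 -0.0338] w [-0.0003 -0.0007 -0.0237] rows 9.9
```

Request:
apply_moves:
  moves:
    - [[0.3,0.7,-0.03],[0,0,-0.024],1]
    - [[0.4,1,-0.03],[0,0,-0.024],1]
    - [[0.4,1,-0.03],[0,0,-0.024],1]
    - [[0.4,1,-0.03],[0,0,-0.024],1]
    - [[0.4,1,-0.03],[0,0,-0.024],1]
    - [[0.4,1,-0.03],[0,0,-0.024],1]
    - [[0.4,1,-0.03],[0,0,-0.024],1]
    - [[0.4,1,-0.03],[0,0,-0.024],1]
    - [[0.4,1,-0.03],[0,0,-0.024],1]

```text
clock: 14.1
eef_pos: [527.4, 11.1, 176.5]
eef_rot: [-3.141, 0.003, 0.051]
wrist_force: [-0.2, 0.1, -0.8]
finger_gap: 47.6
finger_force: 15.0
```

Run:
```python
from h import *
go(582.8,-122.6,88,.052)
```

```text
d [0.1952 0.5455 0.3531] w [-0.0001  0.0009 -0.0004] rows 4.1
```

Request:
apply_moves:
  moves:
    - [[0.195,0.545,0],[0,0,0],1]
    - [[0.195,0.545,0],[0,0,0],1]
    - [[0.195,0.545,0],[0,0,0],1]
    - [[0.195,0.545,0],[0,0,0],1]
    - [[0.195,0.545,0.01],[0,0,0],1]
    - [[0.195,0.545,0.1],[0,0,0],1]
    - [[0.195,0.545,0.2],[0,0,0],1]
    - [[0.195,0.545,0.28],[0,0,0],1]
    - [[0.195,0.545,0.33],[0,0,0],1]
    - [[0.195,0.545,0.35],[0,0,0],1]
    - [[0.195,0.545,0.358],[0,0,0],1]
    - [[0.195,0.545,0.358],[0,0,0],1]

```text
clock: 15.1
eef_pos: [583.9, -120.9, 89.0]
eef_rot: [-3.142, -0.0, 0.054]
wrist_force: [0.3, 0.1, 0.1]
finger_gap: 47.7
finger_force: 15.0
```

Request:
apply_moves:
  moves:
    - [[0,0,0.003],[0,0,0],1]
    - [[0,0,0.003],[0,0,0],1]
    - [[0,0,0.003],[0,0,0],0.3]
    - [[0,0,0.003],[0,0,0],0.3]
    - [[0,0,0.003],[0,0,0],0.3]
    - [[0,0,-0.05],[0,0,0],0.3]
    - [[0,0,-0.2],[0,0,0],0.3]
    - [[0,0,-0.35],[0,0,0],0.3]
    - [[0,0,-0.45],[0,0,0],0.3]
    - [[0,0,-0.45],[0,0,0],0.3]
    - [[0,0,-0.45],[0,0,0],0]

```text
clock: 16.02
eef_pos: [584.1, -121.9, 202.4]
eef_rot: [3.141, -0.003, 0.053]
wrist_force: [0.4, -0.2, -1.0]
finger_gap: 69.5
finger_force: 0.0
```

Run:
```python
from h import *
go(621.6,309,200,.257)
```

```text
d [ 0.2404 -1.7131  0.0089] w [ 0.0004 -0.0008 -0.065 ] rows 10.4
```

Request:
apply_moves:
  moves:
    - [[0.1,-0.9,0],[0,0,-0.03],0]
    - [[0.1,-0.9,0],[0,0,-0.03],0]
    - [[0.1,-0.9,0],[0,0,-0.03],0]
    - [[0.1,-0.9,0],[0,0,-0.03],0]
    - [[0.1,-0.9,0],[0,0,-0.03],0]
    - [[0.1,-0.9,0],[0,0,-0.03],0]
    - [[0.1,-0.9,0],[0,0,-0.03],0]
    - [[0.1,-0.9,0],[0,0,-0.03],0]

```text
clock: 16.68
eef_pos: [596.3, 104.8, 199.6]
eef_rot: [3.142, 0.002, 0.149]
wrist_force: [0.2, 0.0, -0.2]
finger_gap: 94.0
finger_force: 0.0
```

Run:
```python
from h import *
go(621.6,309,120,.257)
i=viewer.camera('top');s=viewer.camera('scene')
p=[620,308,.257]
def box(n,im,z,col):
    c,s_=np.cos(p[2]),np.sin(p[2]); S=np.array([[1,1],[1,-1],[-1,-1],[-1,1]])*[60,29]
    P=np.c_[S@np.array([[c,s_],[-s_,c]])+p[:2],np.full(4,z)]
    o,f=((180,170),8) if n=='top' else ((310,185),8)
    q=((proj(n,P)+.5-o)*f).astype(int); cv2.polylines(im,[q],True,col,1)
a=cv2.resize(i[170:240,180:230],(400,560),interpolation=2); b=cv2.resize(s[185:255,310:360],(400,560),interpolation=2)
p=[621.6,308.6,.2566]
for z,col in((84,(0,255,255)),(56,(0,255,0)),(0,(255,0,255))): box('top',a,z,col);box('scene',b,z,col)
cv2.imwrite('pics/st.png',np.hstack([a,b]))
```

```text
d [ 0.2218 -0.793   0.3177] w [-0.      0.0008 -0.0345] rows 5.3
```

View pics/st.png

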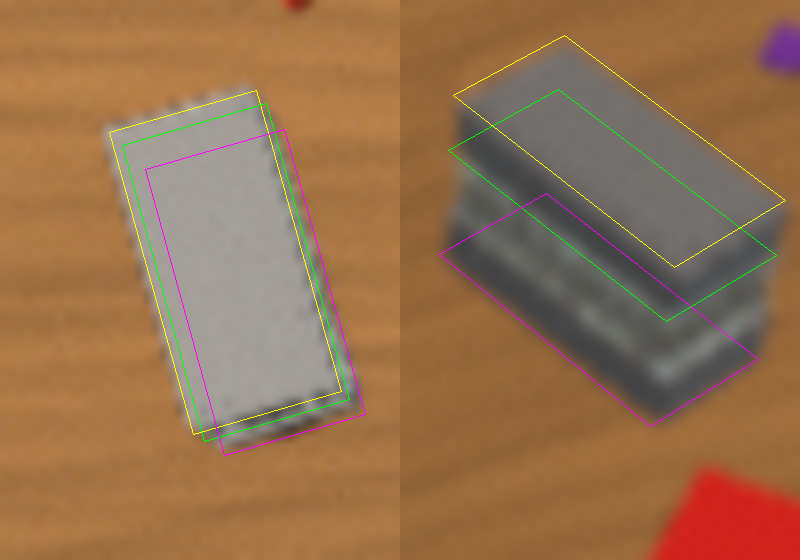

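The overlay matches the stack in plan: yellow top outline against the real top (105,130)–(255,90). In the scene view the top sits about 1.3 px lower than predicted, which is small. Next I grip the upper box.

Request:
apply_moves:
  moves:
    - [[0.22,-0.793,0],[0,0,-0.034],0]
    - [[0.22,-0.793,0],[0,0,-0.034],0]
    - [[0.22,-0.793,0],[0,0,-0.034],0]
    - [[0.22,-0.793,0],[0,0,-0.034],0]
    - [[0.22,-0.793,0],[0,0,-0.034],0]
    - [[0.22,-0.793,0],[0,0,-0.034],0]
    - [[0.22,-0.793,0],[0,0,-0.034],0]
    - [[0.22,-0.793,0.15],[0,0,-0.034],0]
    - [[0.22,-0.793,0.25],[0,0,-0.034],0]
    - [[0.22,-0.793,0.25],[0,0,-0.034],0]
    - [[0.22,-0.793,0.25],[0,0,-0.034],0]

```text
clock: 17.7
eef_pos: [622.5, 306.3, 138.4]
eef_rot: [3.141, 0.002, 0.252]
wrist_force: [0.3, 0.1, 0.8]
finger_gap: 93.9
finger_force: 0.0
```

Run:
```python
from h import *
go(621.6,308.6,77,.257)
```

```text
d [-0.0005 -0.0098  0.2455] w [ 0.0002  0.0007 -0.0017] rows 1.5
```

Request:
apply_moves:
  moves:
    - [[0,-0.009,0.1],[0,0,-0.002],0]
    - [[0,-0.009,0.2],[0,0,-0.002],0]
    - [[0,-0.009,0.245],[0,0,-0.002],0]
    - [[0,-0.009,0.245],[0,0,-0.002],0.2]
    - [[0,-0.009,0.245],[0,0,-0.002],0.3]
    - [[0,-0.009,0.245],[0,0,-0.002],0.35]
    - [[0,-0.009,0.245],[0,0,-0.002],0.4]
    - [[0,-0.009,0.245],[0,0,-0.002],0.5]
    - [[0,-0.009,0.245],[0,0,-0.002],0.5]
    - [[0,-0.009,0.245],[0,0,-0.002],0.5]
    - [[0,-0.009,0.245],[0,0,-0.002],0.5]
  squeeze: 15

```text
clock: 18.62
eef_pos: [622.1, 310.6, 78.5]
eef_rot: [3.142, -0.001, 0.26]
wrist_force: [-0.8, -2.5, 6.0]
finger_gap: 58.4
finger_force: 15.0
```

Request:
apply_moves:
  moves:
    - [[0,0,-0.01],[0,0,0],0.5]
    - [[0,0,-0.03],[0,0,0],0.5]
    - [[0,0,-0.08],[0,0,0],0.5]
    - [[0,0,-0.15],[0,0,0],0.5]
    - [[0,0,-0.25],[0,0,0],0.5]
    - [[0,0,-0.35],[0,0,0],0.5]
    - [[0,0,-0.35],[0,0,0],0.5]
    - [[0,0,-0.35],[0,0,0],0.5]

```text
clock: 19.28
eef_pos: [622.1, 310.9, 167.0]
eef_rot: [-3.141, -0.003, 0.26]
wrist_force: [-0.0, 0.9, -1.8]
finger_gap: 57.7
finger_force: 15.0
```

Run:
```python
from h import *
go(433,262,100,0)
s=viewer.camera('scene');cv2.imwrite('pics/l1.png',cv2.resize(s[130:270,270:410],(500,500),interpolation=2))
```

```text
d [-0.782  -0.0054  0.2654] w [-0.0003 -0.0009  0.0828] rows 5.0
```

View pics/l1.png

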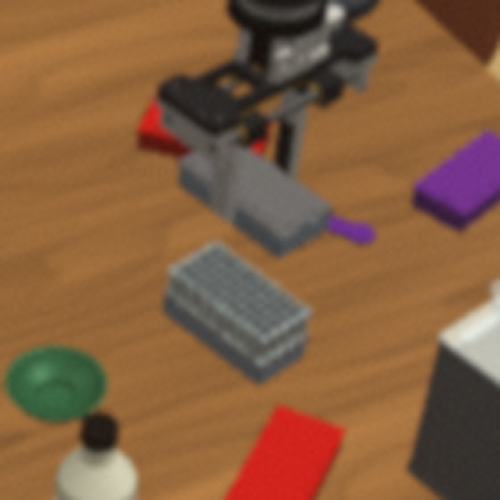

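The upper box hangs level in the gripper at (255,195), and the basket lies undisturbed on the lower box at (240,300). I set the box down where the housing lay.

Request:
apply_moves:
  moves:
    - [[-0.78,-0.005,0],[0,0,0.083],0.5]
    - [[-0.78,-0.005,0],[0,0,0.083],0.5]
    - [[-0.78,-0.005,0],[0,0,0.083],0.5]
    - [[-0.78,-0.005,0],[0,0,0.083],0.5]
    - [[-0.78,-0.005,0],[0,0,0.083],0.5]
    - [[-0.78,-0.005,0],[0,0,0.083],0.5]
    - [[-0.78,-0.005,0.1],[0,0,0.083],0.5]
    - [[-0.78,-0.005,0.25],[0,0,0.083],0.5]
    - [[-0.78,-0.005,0.4],[0,0,0.083],0.5]
    - [[-0.78,-0.005,0.5],[0,0,0.083],0.5]
    - [[-0.78,-0.005,0.55],[0,0,0.083],0.5]
    - [[-0.78,-0.005,0.56],[0,0,0.083],0.5]

```text
clock: 20.33
eef_pos: [431.5, 260.9, 21.8]
eef_rot: [3.139, 0.005, -0.001]
wrist_force: [0.1, 0.1, -1.3]
finger_gap: 57.8
finger_force: 15.0
```

Run:
```python
from h import *
s=manip.read_state(); print(s['wrist_force'])
go(433,262,23.5,0)
```

```text
[ 0.05251678  0.07498754 -1.31833847]
d [ 0.0061 -0.0044 -0.0068] w [ 0.0008  0.0016 -0.0002] rows 0.1
```

Request:
apply_moves:
  moves:
    - [[0,0,0.003],[0,0,0],0.5]
    - [[0,0,0.005],[0,0,0],0.5]
    - [[0,0,0.005],[0,0,0],0.5]

```text
clock: 20.58
eef_pos: [433.2, 261.8, 24.1]
eef_rot: [-3.141, -0.001, -0.001]
wrist_force: [-0.8, 0.0, -1.0]
finger_gap: 57.6
finger_force: 15.0
```

Request:
apply_moves:
  moves:
    - [[0,0,0.005],[0,0,0],0.5]
    - [[0,0,0.011],[0,0,0],0.5]
    - [[0,0,0.011],[0,0,0],0.5]
    - [[0,0,0.011],[0,0,0],0.5]

```text
clock: 20.92
eef_pos: [433.3, 261.9, 21.4]
eef_rot: [-3.141, -0.001, -0.001]
wrist_force: [-0.4, -0.3, 3.6]
finger_gap: 57.6
finger_force: 15.0
```

Request:
apply_moves:
  moves:
    - [[0,0,0],[0,0,0],0.2]
    - [[0,0,0],[0,0,0],0]
    - [[0,0,0],[0,0,0],0]
    - [[0,0,0],[0,0,0],0]
    - [[0,0,-0.05],[0,0,0],0]
    - [[0,0,-0.2],[0,0,0],0]
    - [[0,0,-0.35],[0,0,0],0]
    - [[0,0,-0.45],[0,0,0],0]
    - [[0,0,-0.45],[0,0,0],0]
    - [[0,0,-0.45],[0,0,0],0]

```text
clock: 21.75
eef_pos: [433.2, 261.9, 134.4]
eef_rot: [-3.141, -0.002, -0.001]
wrist_force: [-0.2, -0.1, -0.6]
finger_gap: 93.9
finger_force: 0.0
```

Run:
```python
from h import *
go(622.1,310.5,120,.258)
```

```text
d [ 0.7552 -0.1949  0.0593] w [-0.0003 -0.0007 -0.0823] rows 4.7
```

Request:
apply_moves:
  moves:
    - [[0.755,-0.195,0],[0,0,-0.082],0]
    - [[0.755,-0.195,0],[0,0,-0.082],0]
    - [[0.755,-0.195,0],[0,0,-0.082],0]
    - [[0.755,-0.195,0],[0,0,-0.082],0]
    - [[0.755,-0.195,0],[0,0,-0.082],0]
    - [[0.755,-0.195,0],[0,0,-0.082],0]
    - [[0.755,-0.195,0],[0,0,-0.082],0]
    - [[0.755,-0.195,0.1],[0,0,-0.082],0]
    - [[0.755,-0.195,0.22],[0,0,-0.082],0]
    - [[0.755,-0.195,0.3],[0,0,-0.082],0]
    - [[0.755,-0.195,0.34],[0,0,-0.082],0]
    - [[0.755,-0.195,0.34],[0,0,-0.082],0]

```text
clock: 22.75
eef_pos: [619.8, 309.8, 45.7]
eef_rot: [3.141, 0.005, 0.257]
wrist_force: [0.4, -0.1, -0.2]
finger_gap: 94.3
finger_force: 0.0
```

Request:
apply_moves:
  moves:
    - [[0,0,0],[0,0,0],0.2]
    - [[0,0,0],[0,0,0],0.3]
    - [[0,0,0],[0,0,0],0.35]
    - [[0,0,0],[0,0,0],0.4]
    - [[0,0,0],[0,0,0],0.5]
    - [[0,0,0],[0,0,0],0.5]
    - [[0,0,0],[0,0,0],0.5]
    - [[0,0,0],[0,0,0],0.5]
  squeeze: 18

```text
clock: 23.42
eef_pos: [621.9, 310.3, 49.1]
eef_rot: [3.142, -0.001, 0.257]
wrist_force: [-0.8, -1.0, 5.5]
finger_gap: 59.8
finger_force: 18.0
```

Request:
apply_moves:
  moves:
    - [[0,0,-0.01],[0,0,0],0.5]
    - [[0,0,-0.03],[0,0,0],0.5]
    - [[0,0,-0.08],[0,0,0],0.5]
    - [[0,0,-0.15],[0,0,0],0.5]
    - [[0,0,-0.25],[0,0,0],0.5]
    - [[0,0,-0.35],[0,0,0],0.5]
    - [[0,0,-0.45],[0,0,0],0.5]
    - [[0,0,-0.53],[0,0,0],0.5]
    - [[0,0,-0.53],[0,0,0],0.5]
    - [[0,0,-0.53],[0,0,0],0.5]

```text
clock: 24.25
eef_pos: [621.9, 310.5, 182.3]
eef_rot: [-3.141, -0.002, 0.257]
wrist_force: [-0.0, -0.2, -1.0]
finger_gap: 59.7
finger_force: 18.0
```

Run:
```python
from h import *
go(589.1,-244.4,182,.052)
```

```text
d [-6.9110e-01  2.1133e+00 -1.3000e-03] w [-0.0002 -0.0007  0.0653] rows 13.3
```

Request:
apply_moves:
  moves:
    - [[-0.1,0.3,0],[0,0,0.02],0.5]
    - [[-0.33,1,0],[0,0,0.065],0.5]
    - [[-0.33,1,0],[0,0,0.065],0.5]
    - [[-0.33,1,0],[0,0,0.065],0.5]
    - [[-0.33,1,0],[0,0,0.065],0.5]
    - [[-0.33,1,0],[0,0,0.065],0.5]
    - [[-0.33,1,0],[0,0,0.065],0.5]
    - [[-0.33,1,0],[0,0,0.065],0.5]
    - [[-0.33,1,0],[0,0,0.065],0.5]
    - [[-0.33,1,0],[0,0,0.065],0.5]

```text
clock: 25.08
eef_pos: [605.2, 48.7, 180.2]
eef_rot: [-3.141, 0.001, 0.054]
wrist_force: [-0.4, -0.3, -1.6]
finger_gap: 59.7
finger_force: 18.0
```

Run:
```python
from h import *
s=manip.read_state(); print(s['wrist_force'],s['finger_gap'])
go(589.1,-244.4,182,.052)
i=viewer.camera('top'); cv2.imwrite('pics/t3.png',cv2.resize(i[150:300,150:350],(800,600),interpolation=2))
```

```text
[-0.35552709 -0.3324803  -1.60257761] 59.660506857334795
d [-0.1273  1.1674 -0.0075] w [-0.0001  0.0004  0.0005] rows 7.0
```

View pics/t3.png

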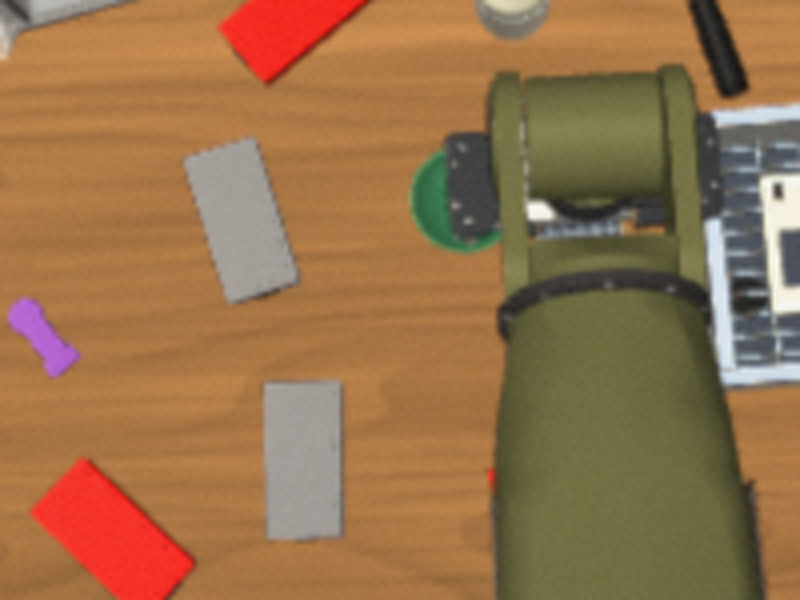

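The lower box is at (242,220), the upper box at (303,460), and the housing in the bath at (785,240). On with the basket.

Request:
apply_moves:
  moves:
    - [[-0.11,0.5,0],[0,0,0],0.5]
    - [[-0.11,1,0],[0,0,0],0.5]
    - [[-0.11,1,0],[0,0,0],0.5]
    - [[-0.11,1,0],[0,0,0],0.5]
    - [[-0.11,1,0],[0,0,0],0.5]
    - [[-0.11,1,0],[0,0,0],0.5]
    - [[-0.11,1,0],[0,0,0],0.5]
    - [[-0.11,1,0],[0,0,0],0.5]
    - [[-0.11,1,0],[0,0,0],0.5]

```text
clock: 25.88
eef_pos: [591.5, -202.2, 180.5]
eef_rot: [-3.141, 0.001, 0.054]
wrist_force: [0.7, -1.4, -1.0]
finger_gap: 59.8
finger_force: 18.0
```

Run:
```python
from h import *
go(589.1,-244.4,88,.052)
k=lambda L:[np.array(p)/4+150 for p in L]
print("low",fit("top",k([(185,158),(257,139),(299,284),(231,303)]),120,58,28,[620,308,.25]))
print("up",fit("top",k([(264,381),(341,381),(342,539),(267,539)]),120,58,28,[433,262,0]))
```

```text
d [-0.0183  0.1681  0.3698] w [-0.0002  0.0002  0.0006] rows 2.4
low (array([6.20182704e+02, 3.06849549e+02, 2.71156101e-01]), np.float64(0.5479474788689913))
up (array([ 4.32119066e+02,  2.62324754e+02, -8.32638482e-03]), np.float64(0.46966267473200674))
```

Request:
apply_moves:
  moves:
    - [[-0.018,0.168,0],[0,0,0],0.5]
    - [[-0.018,0.168,0],[0,0,0],0.5]
    - [[-0.018,0.168,0],[0,0,0],0.5]
    - [[-0.018,0.168,0],[0,0,0],0.5]
    - [[-0.018,0.168,0.1],[0,0,0],0.5]
    - [[-0.018,0.168,0.2],[0,0,0],0.5]
    - [[-0.018,0.168,0.28],[0,0,0],0.5]
    - [[-0.018,0.168,0.33],[0,0,0],0.5]
    - [[-0.018,0.168,0.36],[0,0,0],0.5]
    - [[-0.018,0.168,0.36],[0,0,0],0.5]
    - [[-0.018,0.168,0.36],[0,0,0],0.5]
    - [[-0.018,0.168,0.36],[0,0,0],0.5]

```text
clock: 26.88
eef_pos: [589.5, -245.8, 92.4]
eef_rot: [3.141, -0.002, 0.053]
wrist_force: [0.4, 0.1, -1.4]
finger_gap: 59.8
finger_force: 18.0
```

Request:
apply_moves:
  moves:
    - [[0,0,0.005],[0,0,0],0.5]
    - [[0,0,0.01],[0,0,0],0.5]
    - [[0,0,0.01],[0,0,0],0.5]
    - [[0,0,0.01],[0,0,0],0.5]

```text
clock: 27.22
eef_pos: [588.9, -245.7, 88.6]
eef_rot: [3.142, -0.0, 0.053]
wrist_force: [0.4, -0.1, -2.0]
finger_gap: 59.8
finger_force: 18.0
```

Request:
apply_moves:
  moves:
    - [[0,0,0.004],[0,0,0],0.5]
    - [[0,0,0.008],[0,0,0],0.5]
    - [[0,0,0.01],[0,0,0],0.5]
    - [[0,0,0.01],[0,0,0],0.5]

```text
clock: 27.55
eef_pos: [588.9, -245.7, 86.1]
eef_rot: [3.142, -0.0, 0.053]
wrist_force: [-1.5, 0.7, 0.8]
finger_gap: 60.0
finger_force: 18.0
```

Request:
apply_moves:
  moves:
    - [[0,0,0.002],[0,0,0],0.5]
    - [[0,0,0.002],[0,0,0],0.2]
    - [[0,0,0.002],[0,0,0],0.2]
    - [[0,0,0.002],[0,0,0],0.2]
    - [[0,0,0],[0,0,0],0.2]
    - [[0,0,-0.05],[0,0,0],0.2]
    - [[0,0,-0.2],[0,0,0],0.2]
    - [[0,0,-0.35],[0,0,0],0.2]
    - [[0,0,-0.4],[0,0,0],0.2]
    - [[0,0,-0.4],[0,0,0],0.2]

```text
clock: 28.38
eef_pos: [590.2, -246.3, 191.2]
eef_rot: [3.138, -0.007, 0.053]
wrist_force: [-0.5, 0.1, -1.0]
finger_gap: 75.0
finger_force: 0.0
```

Run:
```python
from h import *
go(433.2,262,180,-.003)
```

```text
d [-0.52   -2.0637  0.034 ] w [ 0.0011 -0.0021  0.0178] rows 12.8
```

Request:
apply_moves:
  moves:
    - [[-0.25,-1,0],[0,0,0.018],0]
    - [[-0.25,-1,0],[0,0,0.018],0]
    - [[-0.25,-1,0],[0,0,0.018],0]
    - [[-0.25,-1,0],[0,0,0.018],0]
    - [[-0.25,-1,0],[0,0,0.018],0]
    - [[-0.25,-1,0],[0,0,0.018],0]
    - [[-0.25,-1,0],[0,0,0.018],0]
    - [[-0.25,-1,0],[0,0,0.018],0]

```text
clock: 29.05
eef_pos: [512.5, 2.6, 185.8]
eef_rot: [-3.141, 0.0, -0.001]
wrist_force: [-0.0, -0.6, 0.9]
finger_gap: 94.1
finger_force: 0.0
```

Request:
apply_moves:
  moves:
    - [[-0.25,-1,0],[0,0,0],0]
    - [[-0.25,-1,0],[0,0,0],0]
    - [[-0.25,-1,0],[0,0,0],0]
    - [[-0.25,-1,0],[0,0,0],0]
    - [[-0.25,-1,0],[0,0,0],0]
    - [[-0.25,-1,0],[0,0,0],0]
    - [[-0.25,-1,0],[0,0,0],0]
    - [[-0.25,-1,0],[0,0,0],0]
    - [[-0.25,-1,0],[0,0,0],0]

```text
clock: 29.8
eef_pos: [452.3, 249.8, 185.5]
eef_rot: [3.141, 0.001, -0.004]
wrist_force: [-0.6, 0.1, -0.0]
finger_gap: 94.0
finger_force: 0.0
```

Run:
```python
from h import *
go(433.2,262,22,-.003)
i=viewer.camera('top'); cv2.imwrite('pics/t4.png',cv2.resize(i[150:270,300:460],(800,600),interpolation=2))
```

```text
d [-0.0763 -0.0488  0.654 ] w [ 0.0002  0.0002 -0.0003] rows 4.0
```

View pics/t4.png

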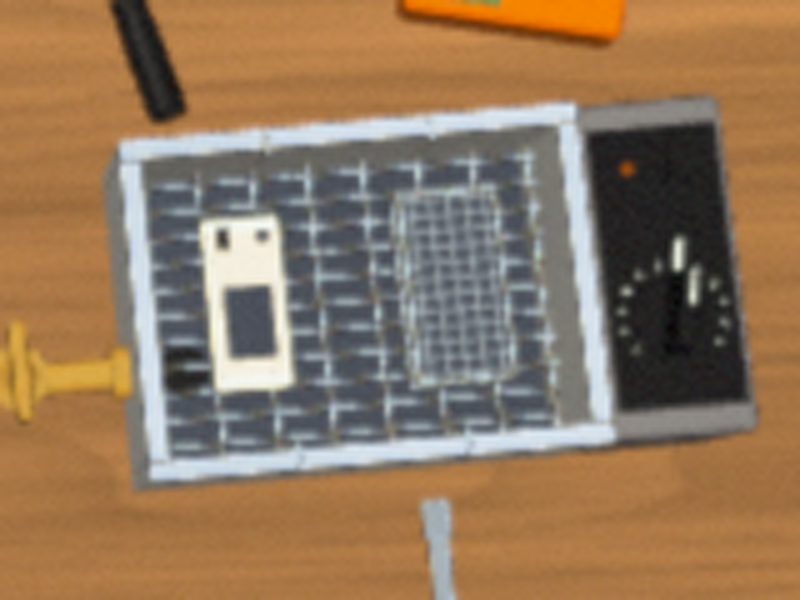

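The housing (250,300) and basket (455,285) lie flat and apart in the bath, and the key is across. Now the upper box goes back.

Request:
apply_moves:
  moves:
    - [[-0.076,-0.049,0.1],[0,0,0],0]
    - [[-0.076,-0.049,0.2],[0,0,0],0]
    - [[-0.076,-0.049,0.35],[0,0,0],0]
    - [[-0.076,-0.049,0.5],[0,0,0],0]
    - [[-0.076,-0.049,0.6],[0,0,0],0]
    - [[-0.076,-0.049,0.65],[0,0,0],0]
    - [[-0.076,-0.049,0.65],[0,0,0],0.2]
    - [[-0.076,-0.049,0.65],[0,0,0],0.3]
    - [[-0.076,-0.049,0.65],[0,0,0],0.35]
    - [[-0.076,-0.049,0.65],[0,0,0],0.4]
    - [[-0.076,-0.049,0.65],[0,0,0],0.5]
    - [[-0.076,-0.049,0.65],[0,0,0],0.5]
  squeeze: 15

```text
clock: 30.85
eef_pos: [433.2, 263.2, 24.3]
eef_rot: [-3.141, -0.001, -0.004]
wrist_force: [0.3, -1.7, 8.2]
finger_gap: 57.9
finger_force: 14.9
```

Request:
apply_moves:
  moves:
    - [[0,0,0],[0,0,0],0.5]
    - [[0,0,0],[0,0,0],0.5]
    - [[0,0,-0.02],[0,0,0],0.5]
    - [[0,0,-0.1],[0,0,0],0.5]
    - [[0,0,-0.2],[0,0,0],0.5]
    - [[0,0,-0.3],[0,0,0],0.5]
    - [[0,0,-0.3],[0,0,0],0.5]
    - [[0,0,-0.3],[0,0,0],0.5]
    - [[0,0,-0.3],[0,0,0],0.5]

```text
clock: 31.6
eef_pos: [432.3, 263.1, 97.8]
eef_rot: [3.141, 0.001, -0.004]
wrist_force: [0.4, 0.4, -2.0]
finger_gap: 57.7
finger_force: 15.0
```

Run:
```python
from h import *
go(621.3,308,98,.265)
k=lambda p:np.array(p)/5+[300,150]
P=[ray('top',k(q),z)[:2] for q,z in[((692,301),140),((694,267),140),((681,238),105),((678,270),105)]]
C=np.array([567,-369]); f=lambda d:np.arctan2(d[1],d[0]).round(3); print([p.round(1) for p in P],"ptr",f(P[1]-P[0]),f(P[1]-C),"mark",f(P[2]-P[3]),f(P[2]-C))
```

```text
d [ 0.7552 -0.1826 -0.0014] w [ 0.0001  0.0003 -0.0855] rows 4.7
[array([ 570.5, -368.3]), array([ 590.3, -370.8]), array([ 612.6, -376. ]), array([ 593.4, -372.9])] ptr -0.124 -0.078 mark -0.158 -0.152
```

Request:
apply_moves:
  moves:
    - [[0.4,-0.1,0],[0,0,-0.05],0.5]
    - [[0.755,-0.183,0],[0,0,-0.086],0.5]
    - [[0.755,-0.183,0],[0,0,-0.086],0.5]
    - [[0.755,-0.183,0],[0,0,-0.086],0.5]
    - [[0.755,-0.183,0],[0,0,-0.086],0.5]
    - [[0.755,-0.183,0],[0,0,-0.086],0.5]
    - [[0.755,-0.183,0],[0,0,-0.086],0.5]
    - [[0.755,-0.183,0.05],[0,0,-0.086],0.5]
    - [[0.755,-0.183,0.12],[0,0,-0.086],0.5]
    - [[0.755,-0.183,0.16],[0,0,-0.086],0.5]
    - [[0.755,-0.183,0.16],[0,0,-0.086],0.5]
    - [[0.755,-0.183,0.16],[0,0,-0.086],0.5]

```text
clock: 32.6
eef_pos: [620.9, 308.2, 57.9]
eef_rot: [3.141, 0.001, 0.267]
wrist_force: [0.6, 0.3, -0.7]
finger_gap: 57.6
finger_force: 15.0
```

Run:
```python
from h import *
go(621.3,308,51,.265)
```

```text
d [0.0012 0.0011 0.0276] w [0.0001 0.0004 0.0005] rows 0.2
```

Request:
apply_moves:
  moves:
    - [[0,0,0.01],[0,0,0],0.5]
    - [[0,0,0.02],[0,0,0],0.5]
    - [[0,0,0.024],[0,0,0],0.5]
    - [[0,0,0.024],[0,0,0],0.5]
    - [[0,0,0.024],[0,0,0],0.5]

```text
clock: 33.02
eef_pos: [621.7, 308.3, 52.7]
eef_rot: [-3.142, -0.0, 0.266]
wrist_force: [-0.8, -0.3, -1.5]
finger_gap: 58.2
finger_force: 15.0
```

Request:
apply_moves:
  moves:
    - [[0,0,0.004],[0,0,0],0.5]
    - [[0,0,0.008],[0,0,0],0.5]
    - [[0,0,0.008],[0,0,0],0.5]
    - [[0,0,0.008],[0,0,0],0.5]

```text
clock: 33.35
eef_pos: [622.0, 308.4, 52.3]
eef_rot: [-3.141, -0.001, 0.266]
wrist_force: [-6.8, -2.6, 11.2]
finger_gap: 57.8
finger_force: 15.0
```

Contact at 52.5 mm. I release and rise.

Request:
apply_moves:
  moves:
    - [[0,0,-0.005],[0,0,0],0.5]
    - [[0,0,-0.005],[0,0,0],0.3]
    - [[0,0,-0.005],[0,0,0],0]
    - [[0,0,-0.005],[0,0,0],0]
    - [[0,0,-0.005],[0,0,0],0]
    - [[0,0,-0.05],[0,0,0],0]
    - [[0,0,-0.2],[0,0,0],0]
    - [[0,0,-0.35],[0,0,0],0]
    - [[0,0,-0.5],[0,0,0],0]
    - [[0,0,-0.6],[0,0,0],0]
    - [[0,0,-0.6],[0,0,0],0]

```text
clock: 34.27
eef_pos: [623.2, 308.9, 208.4]
eef_rot: [-3.14, -0.01, 0.266]
wrist_force: [0.5, 0.4, 0.9]
finger_gap: 93.9
finger_force: 0.0
```

Request:
apply_moves:
  moves:
    - [[-1,0,0],[0,0,0],0]
    - [[-1,0,0],[0,0,0],0]
    - [[-1,0,0],[0,0,0],0]
    - [[-1,0,0],[0,0,0],0]
    - [[-1,0,0],[0,0,0],0]
    - [[-1,0,0],[0,0,0],0]
    - [[-1,0,0],[0,0,0],0]
    - [[-1,0,0],[0,0,0],0]

```text
clock: 34.93
eef_pos: [379.5, 242.3, 201.4]
eef_rot: [-3.141, -0.002, 0.267]
wrist_force: [-0.1, -0.1, -0.0]
finger_gap: 93.8
finger_force: 0.0
```

Run:
```python
from h import *
i=viewer.camera('top');s=viewer.camera('scene'); f=lambda a,w:cv2.resize(a,(w,600),interpolation=2)
cv2.imwrite('pics/f.png',np.hstack([f(i[160:260,170:236],400),f(s[170:270,300:366],400)]))
cv2.imwrite('pics/f2.png',cv2.resize(i,(800,600),interpolation=2))
```

```text
(no output)
```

View pics/f.png

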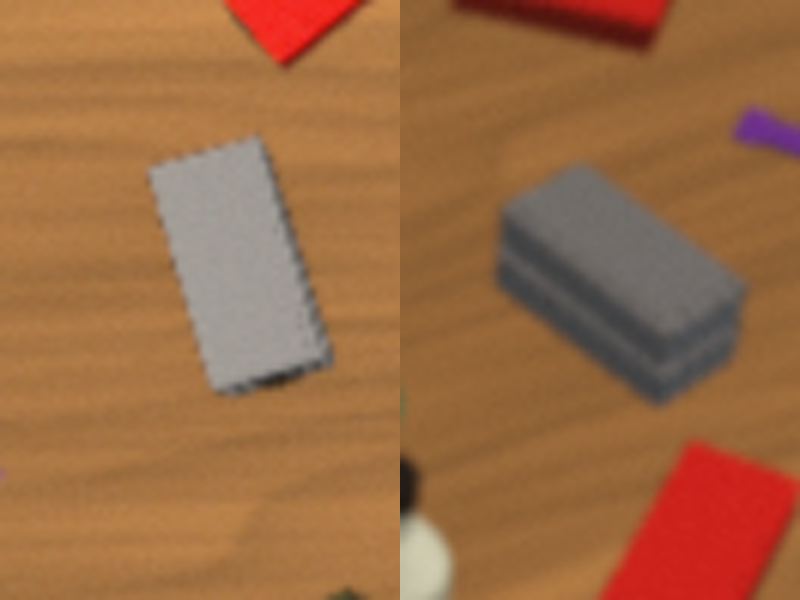

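View pics/f2.png

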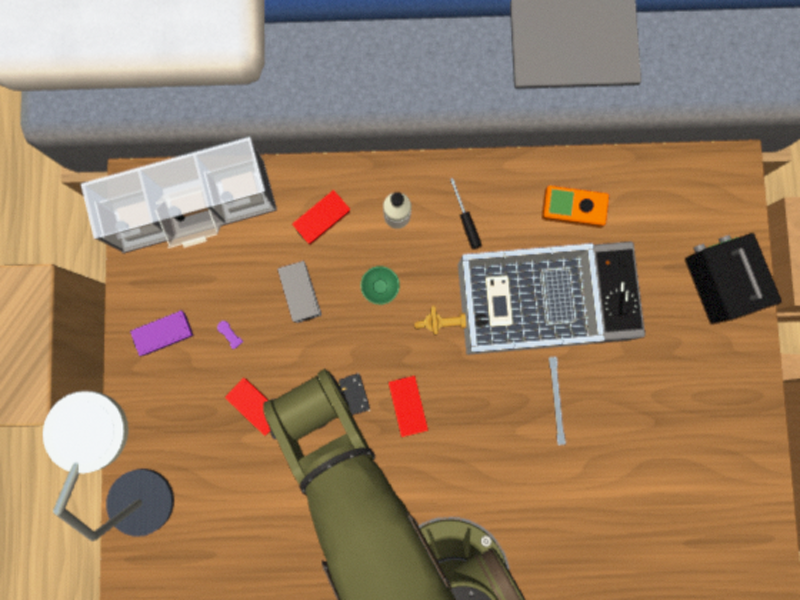

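The upper box is square on the lower (240,265). The bath holds the housing (499,300) and the basket (557,295), the key is across, the dial is on its mark and the bystanders haven't moved. The whole board is visible and there's no other housing, so I hand in.

```bash
python3 -c "
from cell import manip
print(manip.sign_off())"
```

```text
the job is handed in; nothing more can be done
None
```

I handed the job in at about 35 s of arm time. By the last camera pictures everything is in place: key shut and well down, dial about 0.05 rad off the long mark, basket and the one housing flat side by side in the bath, upper box back on the lower. The hand-in gave no verdict.

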